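# Eject a watch movement from its sloping holder and trap it

### The job

The watch movement sits in the nest of the sloping movement holder. Press the holder's ejector button right down with one fingertip and have the other finger ready on the slide, so that the movement, when it pops out of the nest and starts down the slide, is stopped gently by that finger while part of it is still over the nest. Do not pick the movement up, press hard on it or let it run off the slide, leave the other things on the bench where they are, and finish while still holding the movement back with the finger.

Things in the scene. Friction and masses are not known exactly. Their poses are not given: they have to be found in the camera images.
- holder: Movement holder fixed to the bench: round chromed foot (diameter 100 mm), column, and on it a metal plate sloping 18 degrees, 112 mm long and 59 mm wide. Origin on the bench under the nest; z up, x level towards the uphill side, so its slide runs down to -x (roughly to the robot); the ejector button is on its +y side. It and a wooden block of nylon dies swap places.
- nest (a point): Centre of the nest floor, 60 mm above the bench. Its axes are those of the sloping plate: x up the slope, y across it to the button's side, z square out of the plate. The nest is a round recess, diameter 45 mm, 3 mm deep. Brass side cheeks bound nest and slide: inner faces at y = +-23.5 mm, 6 mm thick, tops at z = 7.5 mm in these axes.
- slide (a point): Middle of the exit slide's surface, at x = -42 mm, y = 0, z = 3 mm in the nest's axes (same axes). The slide is a flat, empty, polished lane 47 mm wide from the nest's lip (x = -22.5 mm) to its open lower end (x = -74 mm, 40 mm above the bench).
- movement: Watch movement in its brass casing ring: a loose disc, diameter 43 mm, ring 8 mm high, bridges on top to 11 mm, about 70 g. Origin at the centre of its underside, z out of its face. At the start it lies in the nest. Friction on the holder is about 0.12: once raised over the lip it slides off by itself in a few tenths of a second, so the stopping finger must be there before the button goes down.
- ejector_top (a point): Top of the ejector button, a steel round-headed push button, diameter 16 mm, beside the slide. Button out: at x = -42 mm, y = +41 mm, z = 13.5 mm in the nest's axes; it moves with the button, square to the sloping plate (pressing straight down works). Fully in, it is 5.5 mm above the slide's level, so two fingertips at equal height, one on it and one over the slide, stop the movement.
- ejector (a joint): Travel of the ejector button in m: 0 out, 0.005 fully in. A spring needs 1.2 N to start it and 3 N to hold it fully in (the movement's weight adds about 1 N), then it meets its stop; it brings it back when let go. A rocker raises a lifter disc (diameter 24 mm) in the nest floor by 1.3 times the button's travel, 6.5 mm in all, so the movement clears the lip at half travel.
- tweezers: steel tweezers lying on the bench, 135 mm long, 7 mm high; origin on the bench under their middle
- screwdriver: small watchmaker's screwdriver lying on the bench, 106 mm long, 12 mm thick; origin on the bench near its middle
- loupe: black eye loupe standing on its eye cup, diameter 35 mm, 33 mm high; origin under its centre
- oil_stand: low steel bar with four round oil cups, 90 x 30 x 18 mm; origin under its centre
- dust_cover: round wooden tray, diameter 72 mm, with a clear dome and knob, 47 mm high; origin under its centre
- blower: black rubber blower bulb standing upright, diameter 52 mm, 85 mm high, nozzle up; origin under its centre
- parts_tin: round aluminium parts tin with a glass-topped lid, diameter 40 mm, 25 mm high; origin under its centre
There are look-alikes about, which are no part of the job. Leave any orange look-alike of the holder alone.

How it is judged:
By the outcome, as a careful person would: the job done as asked, in the order asked, and still so for the second after the job is handed in, while the arm keeps its last pose, push and grip.
It also fails if it takes over 32 s, if anything falls off the work surface, if the arm or the gripper's body presses on something with over 40 N, if the wrist force passes 120 N, or if a joint passes its speed limit or range.

### The arm

A 6-joint arm with a two-finger parallel gripper is mounted at the origin on the work surface. World frame = base frame: x ahead of the robot, y to its left, z up, the work surface at z = 0. Lengths are in m, angles in rad, forces in N, time in s.
With the tool pointing down it reaches from about 0.375 to 0.975 m from the base axis. Payload 3.8 kg.
Tool frame: the origin (TCP) lies at the very end of the fingers, on their centre line; the grasp point (between the pads) lies 19 mm behind it; z points along the fingers, y is the direction in which the jaws open and shut (so a half turn about z gives the same grasp; the last joint's range is limited). The gripper opens to 85 mm and grips with 20 to 120 N. Pads are 22 mm wide; open, the fingers measure 114 mm over their backs; the gripper's body (76 mm by 85 mm) begins 54 mm behind the grasp point. The pads swing forward as they close: fully open they stand 13 mm farther back than shut.
Start: joints at [-1.26, 0.264, 1.604, -0, 1.274, -0.037], TCP at [0.23, -0.635, 0.231] pointing down, gripper open.
Joint ranges: [-2.63, 2.63], [-0.94, 2.18], [0.31, 2.57], [-1.31, 4.45], [0, 2.66], [-2.55, 2.55]. Speed limits (rad/s): [2.57, 2.57, 3.14, 3.14, 3.14, 3.14].

### API

Orientations are given as a rotation vector (axis times angle).
In Python, from workcell import bot, viewer gives the robot as it stands.
- The arm moves only by the tool jog_arm, never from a script. Its argument "motion" is a list of rows, each an object of numbers: "dx", "dy", "dz": the shift along the world's x, y, z in cm; "turn": the turn about the world's z in rad. A call has 1 to 12 rows; each row shifts and turns the commanded pose from where the row before left it; what a row does not reach is not made up. A row lasts 1/12 s, in which the tool goes at most 41.7 mm and 7.16 degrees, less where a joint would pass 70% of its speed; a pose out of reach is approached as far as the arm can. A call is refused whole if a number of a shift passes 4.17 or a number of a turn 0.125, either way. A call with a gripper value outside its range is refused whole. "fingers" is the finger opening in cm, from 0 to 8.54, set as the call begins (left out, the last holds). The fingers move at their own pace and stop on an object; "grip_force" is the grip in N (left out, the last holds). Time passes only in rows, so rows that do not move let the fingers close. It gives the time, the measured TCP pose, the force and the opening at its end, in the units of the state.
- bot.read_state(): the state, without advancing time (a new reading comes with each control period).
- viewer.read_camera(name): name is "scene" or "top" or "wrist"; returns (picture, depth): 384x512x3 uint8, red, green, blue; 384x512 float32, m along the optical axis (not along the pixel's ray), 0 where there is no reading.
- viewer.camera_info(name): a dict with "vertical_fov" (degrees; the focal length in pixels is half the picture's height over the tangent of half this angle, whatever the lens; pixels are square), "cx", "cy" (the principal point, pixels), "dist" ([k1, k2, p1, p2, k3] as OpenCV has them; the pictures are not rectified), "R" (3x3) and "t" (3): a world point X has camera coordinates R X + t. Camera axes: x right, y down, z forward; pixel columns grow to the right and rows downward; lengths in m; the calibration is good to about 2 mm. A picture is of the moment at which its call begins: read the wrist's pose just before it. camera_info takes no time and is no camera call; for the wrist camera it gives the pose at the moment of the call.
- bot.finish_job(): hands the job in, once; it reports no verdict.
The state is a dict: "time": time; "q": joint angles; "joint_vel": joint speeds; "joint_torque": joint torques, N m; "tool_pos": TCP position; "tcp_rot": TCP orientation; "wrist_force": force on the tool from outside, world axes, zero at the start; "torque": the same for the moment, N m; "width": opening from 0.0 (shut) to 1.0 (fully open).
Only numpy, scipy, OpenCV 4.12 (cv2) and the standard library are available. Lean on these libraries where they do the work, as an engineer would, in place of code of your own. Each camera call takes 0.05 s, during which the arm holds its last target. There are 200 camera calls.

## Working session

There is one attempt and no reset: what is moved stays moved. The work goes in short steps, Python scripts to look and compute and a tool call to move; the robot and the scene stay as the last step left them, time stands still between calls to the robot, and variables do not carry over. Pictures are saved under pics/ and viewed, about 8 in all and at most 12, crops included, and the job is handed in when it is done.

Besides the shell and the picture viewer there is one more tool, called after ">>>" as name(argument=value, ...) on one line, values as JSON. jog_arm: Moves the arm, as the interface text tells. Its arguments: {"type":"object","properties":{"motion":{"type":"array"},"fingers":{"type":"number"},"grip_force":{"type":"number"}},"required":["motion"]}

```bash
ls; mkdir -p pics; python3 - <<'E'
from workcell import bot, viewer
import cv2, numpy as np
s=bot.read_state(); print(s)
for n in ("scene","top"):
    c=viewer.camera_info(n); print(n,c)
    p,d=viewer.read_camera(n); np.savez(f"{n}.npz",p=p,d=d)
    cv2.imwrite(f"pics/{n}0.png",cv2.resize(p[:,:,::-1],(800,600)))
E
```

```text
pics
{'time': 0.0, 'q': array([-1.25990400e+00,  2.64772418e-01,  1.60537833e+00, -2.25607814e-05,
        1.27370794e+00, -3.69078161e-02]), 'joint_vel': array([-1.73079978e-04, -1.10823057e-03, -7.78265378e-04,  3.06343945e-04,
        1.10585329e-03, -4.15184401e-05]), 'joint_torque': array([-2.53053616e-05, -5.15110123e+01, -3.67311823e+01, -2.15626574e-04,
        1.29416987e-02,  4.92000339e-06]), 'tool_pos': array([ 0.22982134, -0.63388744,  0.22994672]), 'tcp_rot': array([-3.09199954e+00, -5.43196107e-01,  5.19282802e-04]), 'wrist_force': array([ 0.23215164,  1.43035815, -0.43937601]), 'torque': array([-0.04497557, -0.03203611, -0.0144969 ]), 'width': 1.0046483716980337}
scene {'vertical_fov': 43.71274577164088, 'cx': 257.07555460571217, 'cy': 186.21795094734958, 'dist': array([-0.16716864,  0.        ,  0.        ,  0.        ,  0.        ]), 'R': array([[ 0.80916909,  0.58750375, -0.00920438],
       [ 0.35364018, -0.49945927, -0.79087234],
       [-0.46923768,  0.63669442, -0.61191193]]), 't': array([-0.45319568, -0.14490198,  1.43994678])}
top {'vertical_fov': 52.95117719644595, 'cx': 262.1475674463391, 'cy': 196.17006861824441, 'dist': array([0.02081025, 0.        , 0.        , 0.        , 0.        ]), 'R': array([[-0.01904205, -0.99976196,  0.0106504 ],
       [-0.99068056,  0.01743002, -0.13508598],
       [ 0.13486819, -0.01312346, -0.99077664]]), 't': array([0.00403821, 0.56406106, 0.9769498 ])}
```

View pics/scene0.png

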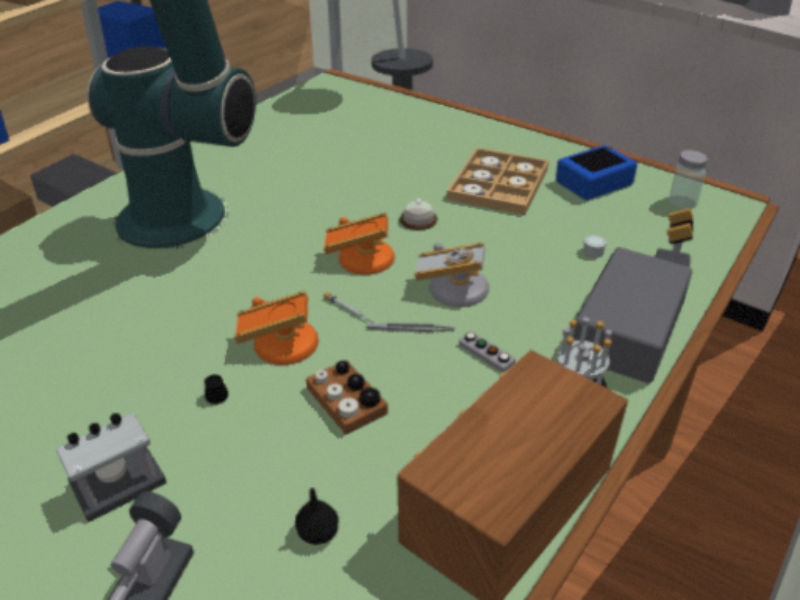

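View pics/top0.png

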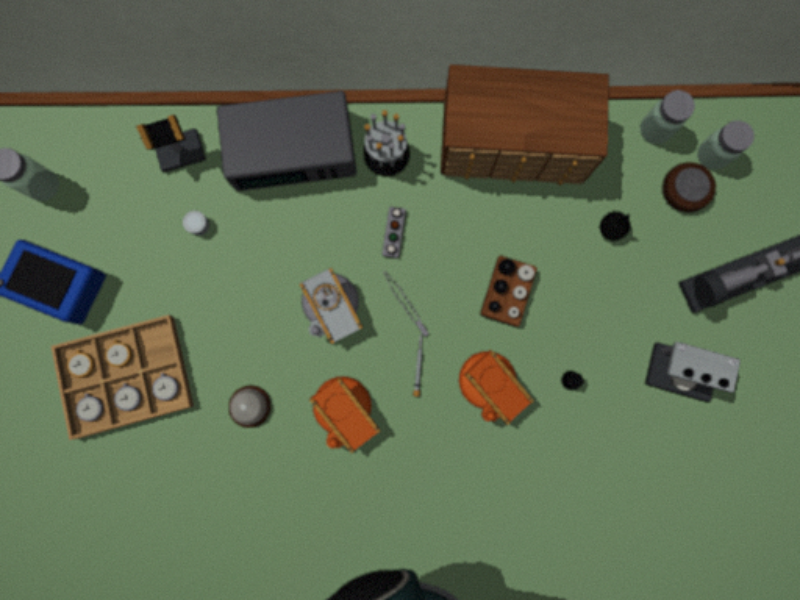

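The grey holder is near (330,305) in the top view, with its button at (316,328). The slide runs down and to the right towards the robot. The orange ones are decoys. I'll zoom in and measure it.

```bash
cat > h.py <<'E'
import numpy as np, cv2
from workcell import bot, viewer
def K(c,h=384):
    f=h/2/np.tan(np.radians(c["vertical_fov"])/2)
    return np.array([[f,0,c["cx"]],[0,f,c["cy"]],[0,0,1]])
def unproj(c,uv,depth):
    n=cv2.undistortPoints(np.float64(uv).reshape(-1,1,2),K(c),c["dist"]).reshape(-1,2)
    P=np.c_[n,np.ones(len(n))]*np.reshape(depth,(-1,1))
    return (P-c["t"])@c["R"]
def proj(c,X):
    return cv2.projectPoints(np.float64(X),cv2.Rodrigues(c["R"])[0],c["t"],K(c),c["dist"])[0].reshape(-1,2)
def cloud(c,d):
    v,u=np.mgrid[:384,:512]; return unproj(c,np.c_[u.ravel(),v.ravel()],d.ravel()).reshape(384,512,3)
def nestT(o,yaw):  # o: xy of holder origin
    a=np.radians(18); Rz=cv2.Rodrigues(np.array([0,0,yaw]))[0]
    Ry=np.array([[np.cos(a),0,-np.sin(a)],[0,1,0],[np.sin(a),0,np.cos(a)]])
    return Rz@Ry, np.array([o[0],o[1],.06])
def nw(o,yaw,P): R,t=nestT(o,yaw); return np.atleast_2d(P)/1000@R.T+t
E
python3 - <<'E'
from h import *
for n,(x,y,w,h) in {"top":(180,160,64,64),"scene":(256,145,64,56)}.items():
    z=np.load(n+".npz");c=viewer.camera_info(n);C=cloud(c,z["d"])
    cv2.imwrite(f"pics/{n}1.png",cv2.resize(z["p"][y:y+h,x:x+w,::-1],None,fx=9,fy=9,interpolation=cv2.INTER_CUBIC))
    if n=="top":
        # plane points in slide
        for u,v in [(211,196),(214,203),(218,209),(208,188),(202,210)]: print(u,v,C[v,u].round(4))
E
```

```text
211 196 [0.5629 0.1247 0.0667]
214 203 [0.5467 0.1189 0.0508]
218 209 [0.5316 0.1093 0.0443]
208 188 [0.583  0.1318 0.071 ]
202 210 [0.5279 0.1483 0.0619]
```

View pics/top1.png

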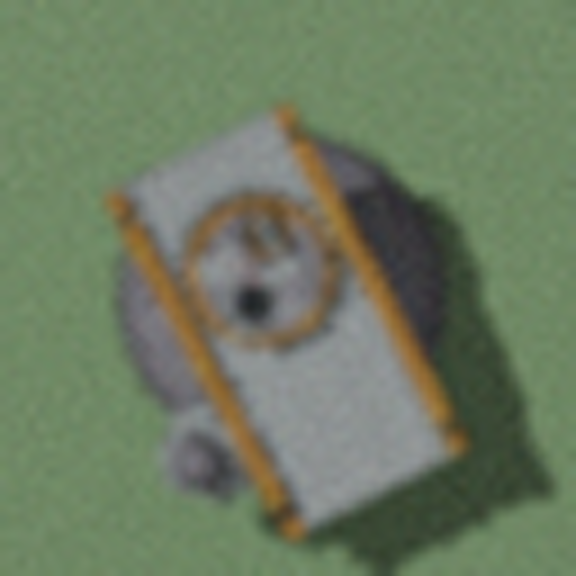

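The crop shows the ring centre at (262,270), the button at (207,463), and cheek ends at (455,442), (290,528), (118,205) and (287,113). I'll fit the pose to these points.

```bash
python3 - <<'E'
from h import *
from scipy.optimize import least_squares
M=np.array([(0,0,8),(-42,41,13.5),(-74,-26.5,7.5),(-74,26.5,7.5),(38,26.5,7.5),(38,-26.5,7.5)],float)
px=np.array([(262,270),(207,463),(455,440),(290,526),(118,205),(287,113)])/9-.45+[180,160]
c=viewer.camera_info("top")
r=least_squares(lambda p:(proj(c,nw(p[:2],p[2],M))-px).ravel(),[.56,.12,-.4])
print(r.x,(r.fun.reshape(-1,2)).round(2))
o,y=r.x[:2],r.x[2]
print("button,slide(-42,0,3)",nw(o,y,[(-42,41,13.5),(-42,0,3),(-42,20.5,8.5)]).round(4))
z=np.load("scene.npz");cs=viewer.camera_info("scene");C=cloud(cs,z["d"])
q=proj(cs,nw(o,y,M));print("scene px",q.round(1))
I=cv2.resize(z["p"][145:201,256:320,::-1],None,fx=9,fy=9,interpolation=cv2.INTER_CUBIC)
for a in q: cv2.circle(I,tuple(int(k) for k in ((a-[256,145]+.45)*9)),4,(0,0,255),1)
cv2.imwrite("pics/scene2.png",I)
s=bot.read_state(); R=cv2.Rodrigues(s["tcp_rot"])[0]; print(R.round(3))
yd=np.array([-np.sin(y),np.cos(y)])
a=np.arctan2(R[1,1],R[0,1]);b=np.arctan2(yd[1],yd[0]);print("tool y ang",a,"holder y ang",b,"turn",(b-a+np.pi/2)%np.pi-np.pi/2)
E
```

```text
[0.58247767 0.13196455 0.46687702] [[-0.12 -0.28]
 [-0.62  0.36]
 [ 0.87  1.12]
 [ 1.    1.05]
 [-0.51 -1.46]
 [-0.58 -0.78]]
button,slide(-42,0,3) [[0.5246 0.1487 0.0599]
 [0.546  0.1136 0.0499]
 [0.5352 0.1311 0.0551]]
scene px [[293.7 163.1]
 [279.3 155.3]
 [264.7 174.2]
 [267.7 162.4]
 [309.  154.8]
 [307.4 166.7]]
[[ 0.94   0.341 -0.001]
 [ 0.341 -0.94   0.002]
 [ 0.    -0.002 -1.   ]]
tool y ang -1.2229971197314087 holder y ang 2.037673346782255 turn 0.1190778129238712
```

View pics/scene2.png

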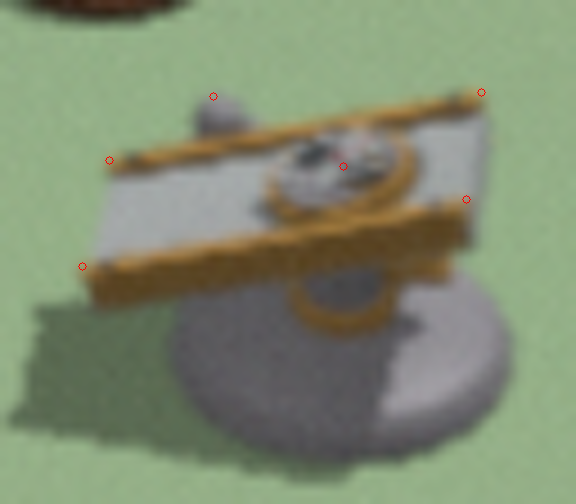

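>>> jog_arm(motion=[{"dx": 1.8, "dy": 3, "turn": 0.06}, {"dx": 1.8, "dy": 3, "turn": 0.06}, {"dx": 1.8, "dy": 3.2}, {"dx": 1.8, "dy": 3.2}, {"dx": 1.8, "dy": 3.2}, {"dx": 1.8, "dy": 3.2}, {"dx": 1.8, "dy": 3.2}, {"dx": 1.8, "dy": 3.2}, {"dx": 1.8, "dy": 3.2}, {"dx": 1.8, "dy": 3.2}, {"dx": 1.5, "dy": 3.2}, {"dx": 1.5, "dy": 3.2}], fingers=2.7)

```text
validation failed for argument at $.mo...
```

>>> jog_arm(motion=[{"dx": 1, "dy": 3.2}, {"dx": 1, "dy": 3.2}, {"dx": 1, "dy": 3.2}, {"dx": 1, "dy": 3.2}, {"dx": 1, "dy": 3.2}, {"dx": 1, "dy": 3.2}, {"dx": 1, "dy": 3.2}, {"dx": 1, "dy": 3.2}, {"dx": 1, "dy": 3.2}, {"dx": 0.5, "dy": 3.2}, {"dy": 3.2}, {"dy": 3.2}])

```text
validation failed for argument at $.mo...
```

>>> jog_arm(motion=[{}, {}, {}])

```text
validation failed for argument at $.mo...
```

```bash
python3 - <<'E'
from h import *
s=bot.read_state();c=viewer.camera_info("wrist");p,d=viewer.read_camera("wrist")
np.savez("w1.npz",p=p,d=d,**c)
print(s["time"],s["tool_pos"],s["width"],s["wrist_force"],c["t"],-c["R"].T@c["t"])
cv2.imwrite("pics/w1.png",cv2.resize(p[:,:,::-1],(800,600)))
E
```

```text
0.1 [ 0.22986075 -0.6339382   0.23007626] 1.0009351893779732 [0.03527667 0.37492758 0.60596466] [-0.67369851 -0.04245203  0.38022669] [ 0.30994397 -0.60508937  0.37154513]
```

View pics/w1.png

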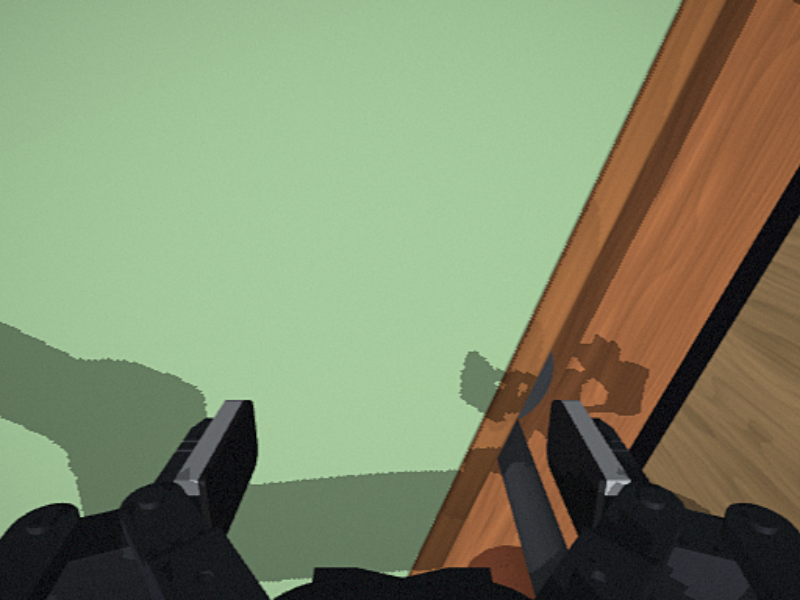

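The moves were rejected, probably because every row needs all its keys. The wrist picture shows only bench and the open fingers, at (225,450) and (590,450).

>>> jog_arm(motion=[{"dx": 1.8, "dy": 3, "dz": 0, "turn": 0.06}, {"dx": 1.8, "dy": 3, "dz": 0, "turn": 0.06}, {"dx": 1.8, "dy": 3.2, "dz": 0, "turn": 0}, {"dx": 1.8, "dy": 3.2, "dz": 0, "turn": 0}, {"dx": 1.8, "dy": 3.2, "dz": 0, "turn": 0}, {"dx": 1.8, "dy": 3.2, "dz": 0, "turn": 0}, {"dx": 1.8, "dy": 3.2, "dz": 0, "turn": 0}, {"dx": 1.8, "dy": 3.2, "dz": 0, "turn": 0}, {"dx": 1.8, "dy": 3.2, "dz": 0, "turn": 0}, {"dx": 1.8, "dy": 3.2, "dz": 0, "turn": 0}, {"dx": 1.5, "dy": 3.2, "dz": 0, "turn": 0}, {"dx": 1.5, "dy": 3.2, "dz": 0, "turn": 0}], fingers=2.7)

```text
time: 1.15
tool_pos: [0.4404, -0.2528, 0.2311]
tcp_rot: [-3.056, -0.728, 0.0]
wrist_force: [1.0, -0.1, 0.1]
width: 0.319
```

>>> jog_arm(motion=[{"dx": 0.5, "dy": 3, "dz": 0, "turn": 0}, {"dx": 0.5, "dy": 3, "dz": 0, "turn": 0}, {"dx": 0.5, "dy": 3, "dz": 0, "turn": 0}, {"dx": 0.5, "dy": 3, "dz": 0, "turn": 0}, {"dx": 0.5, "dy": 3, "dz": 0, "turn": 0}, {"dx": 0.5, "dy": 3, "dz": 0, "turn": 0}, {"dx": 0.5, "dy": 3, "dz": 0, "turn": 0}, {"dx": 0.5, "dy": 3, "dz": 0, "turn": 0}, {"dx": 0.5, "dy": 3, "dz": 0, "turn": 0}, {"dx": 0.5, "dy": 3, "dz": 0, "turn": 0}, {"dx": 0.5, "dy": 3, "dz": 0, "turn": 0}, {"dx": 0.5, "dy": 3, "dz": 0, "turn": 0}])

```text
time: 2.15
tool_pos: [0.4998, 0.107, 0.2311]
tcp_rot: [3.056, 0.728, -0.0]
wrist_force: [-0.3, 0.3, -0.6]
width: 0.311
```

>>> jog_arm(motion=[{"dx": 0, "dy": 0, "dz": -1, "turn": 0}, {"dx": 0, "dy": 0, "dz": -1, "turn": 0}, {"dx": 0, "dy": 0, "dz": -1, "turn": 0}, {"dx": 0, "dy": 0, "dz": 0, "turn": 0}, {"dx": 0, "dy": 0, "dz": 0, "turn": 0}, {"dx": 0, "dy": 0, "dz": 0, "turn": 0}])

```text
time: 2.65
tool_pos: [0.4999, 0.1044, 0.2011]
tcp_rot: [3.057, 0.726, -0.001]
wrist_force: [-0.3, -0.4, -0.4]
width: 0.316
```

```bash
python3 - <<'E'
from h import *
s=bot.read_state();c=viewer.camera_info("wrist");p,d=viewer.read_camera("wrist")
np.savez("w1.npz",p=p,d=d,**c)
print(s["time"],s["tool_pos"],s["tcp_rot"],s["width"],s["wrist_force"])
cv2.imwrite("pics/w2.png",cv2.resize(p[:,:,::-1],(800,600)))
E
```

```text
2.65 [0.49991277 0.10438347 0.20108817] [ 3.05656479e+00  7.25599874e-01 -7.95341106e-04] 0.3156270517633733 [-0.25310761 -0.36644403 -0.37022499]
```

View pics/w2.png

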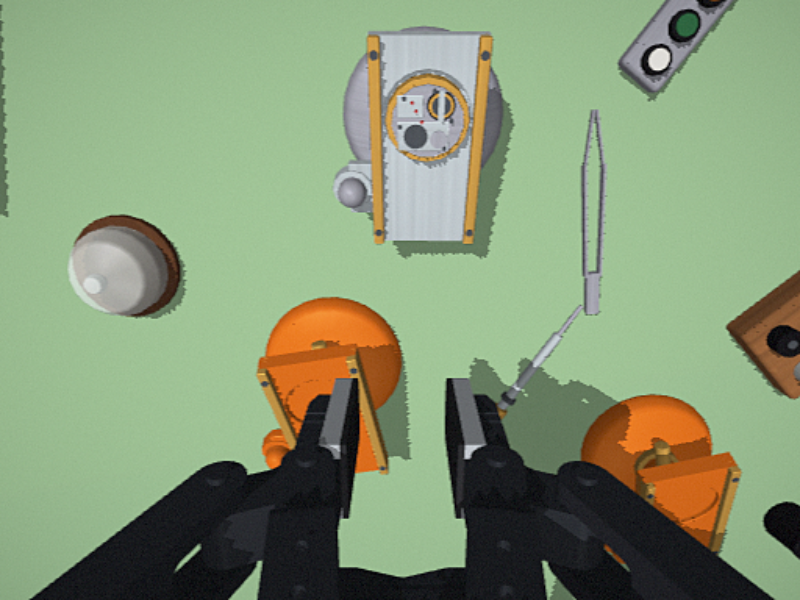

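This view is clear. The ring centre is at (428,117), the button dome at (352,190), and the cheek ends at (379,240), (468,240), (374,35) and (486,35). The decoys sit closer to the robot. I'll refine the pose with these.

```bash
python3 - <<'E'
from h import *
from scipy.optimize import least_squares
M=np.array([(0,0,8),(-42,41,11),(-74,-26.5,7.5),(-74,26.5,7.5),(38,26.5,7.5),(38,-26.5,7.5)],float)
px=np.array([(428,117),(352,190),(468,240),(379,240),(374,35),(486,35)])/800*512-.3
c=dict(np.load("w1.npz")); 
w=np.array([2,2,.7,.7,.7,.7])[:,None]
r=least_squares(lambda p:((proj(c,nw(p[:2],p[2],M))-px)*w).ravel(),[.58,.13,.467])
print(r.x,(r.fun.reshape(-1,2)/w).round(2))
C=cloud(c,c["d"])
for n,m in zip("ring btn".split(),[0,1]):
    u,v=px[m].round().astype(int);print(n,C[v,u].round(4))
u,v=(np.array([425,205])*.64).astype(int);print("slide",C[v,u])
o,y=r.x[:2],r.x[2]
print("target",nw(o,y,[(-42,41,13.5),(-42,0,3),(-42,20.5,8.5)]).round(4))
R,t=nestT(o,y); print("slide in nest",(C[v,u]-t)@R*1000,"btn in nest",(C[122,225]-t)@R*1000)
# fingertips from depth/pixels: visible tip pixels
for q in [(345,382),(455,382),(353,382),(447,382)]:
    u,v=(np.array(q)*.64).astype(int);print("tip",q,C[v,u].round(4))
E
```

```text
[0.58608896 0.13270383 0.4472706 ] [[ 0.53 -1.1 ]
 [-0.96  1.86]
 [-0.5   1.45]
 [-0.78  0.34]
 [ 0.88 -3.08]
 [ 2.82 -1.47]]
ring [0.5828 0.1313 0.0692]
btn [0.5315 0.1509 0.0589]
slide [0.5405387  0.10985511 0.04642772]
target [[0.5286 0.1506 0.0599]
 [0.5492 0.115  0.0499]
 [0.5388 0.1328 0.0551]]
slide in nest [-52.65204269  -0.90034697   2.83695019] btn in nest [-41.01187493  40.13517817  10.7794182 ]
tip (345, 382) [0.5027 0.125  0.2068]
tip (455, 382) [0.5172 0.0954 0.2061]
tip (353, 382) [0.5038 0.1229 0.2069]
tip (447, 382) [0.5163 0.0975 0.2064]
```

```bash
python3 - <<'E'
from h import *
c=dict(np.load("w1.npz"));C=cloud(c,c["d"])
s=bot.read_state();R=cv2.Rodrigues(s["tcp_rot"])[0];T=((C-s["tool_pos"])@R*1000)
print("x axis",R[:,0].round(3),"y axis",R[:,1].round(3))
for v in (246,252,262,275,290):
    for a,b in ((196,232),(284,320)):
        print(v,[(u,*T[v,u].round(0).astype(int)) for u in range(a,b,2) if T[v,u,2]<12])
m=(T[...,2]>-15)&(T[...,2]<8)&(abs(T[...,1])<45)&(abs(T[...,0])<30)
print(len(T[m]),np.percentile(T[m],[1,50,99],axis=0).round(1))
for sg in(-1,1):
    q=T[m&(sg*T[...,1]>0)];print(sg,np.percentile(q,[0,2,50,98,100],axis=0).round(1).tolist())
cv2.imwrite("pics/w2c.png",cv2.resize(c["p"][232:352,180:340,::-1],None,fx=5,fy=5,interpolation=cv2.INTER_CUBIC))
E
```

```text
x axis [0.893 0.449 0.   ] y axis [ 0.449 -0.893  0.   ]
246 [(214, np.int64(12), np.int64(-20), np.int64(-8)), (216, np.int64(11), np.int64(-19), np.int64(-7)), (218, np.int64(11), np.int64(-18), np.int64(-7)), (220, np.int64(11), np.int64(-17), np.int64(-7)), (222, np.int64(11), np.int64(-16), np.int64(-6)), (224, np.int64(11), np.int64(-15), np.int64(-7)), (226, np.int64(11), np.int64(-14), np.int64(-6)), (228, np.int64(9), np.int64(-14), np.int64(-2))]
246 [(286, np.int64(11), np.int64(13), np.int64(-6)), (288, np.int64(11), np.int64(14), np.int64(-7)), (290, np.int64(11), np.int64(15), np.int64(-6)), (292, np.int64(11), np.int64(16), np.int64(-6)), (294, np.int64(11), np.int64(17), np.int64(-6)), (296, np.int64(11), np.int64(18), np.int64(-7)), (298, np.int64(12), np.int64(19), np.int64(-8)), (300, np.int64(11), np.int64(20), np.int64(-7))]
252 [(204, np.int64(8), np.int64(-25), np.int64(-6)), (206, np.int64(8), np.int64(-24), np.int64(-6)), (208, np.int64(7), np.int64(-23), np.int64(-5)), (210, np.int64(8), np.int64(-22), np.int64(-6)), (212, np.int64(11), np.int64(-20), np.int
[... 5824 characters left out ...]
), np.int64(-41)), (304, np.int64(12), np.int64(17), np.int64(-40)), (306, np.int64(12), np.int64(18), np.int64(-41)), (308, np.int64(12), np.int64(18), np.int64(-41)), (310, np.int64(13), np.int64(19), np.int64(-42)), (312, np.int64(15), np.int64(19), np.int64(-44)), (314, np.int64(14), np.int64(20), np.int64(-44)), (316, np.int64(14), np.int64(21), np.int64(-44)), (318, np.int64(14), np.int64(21), np.int64(-44))]
953 [[ -9.9 -26.7 -14.9]
 [  7.5 -13.6  -9.3]
 [ 11.7  26.2   0.4]]
-1 [[-11.2, -27.4, -15.0], [-9.1, -26.7, -14.7], [7.6, -16.9, -9.3], [11.7, -13.7, -0.4], [12.0, -13.6, 1.6]]
1 [[-11.0, 13.1, -15.0], [-9.6, 13.1, -14.8], [7.5, 16.4, -9.2], [11.6, 26.2, -0.5], [12.0, 26.8, 1.8]]
```

View pics/w2c.png

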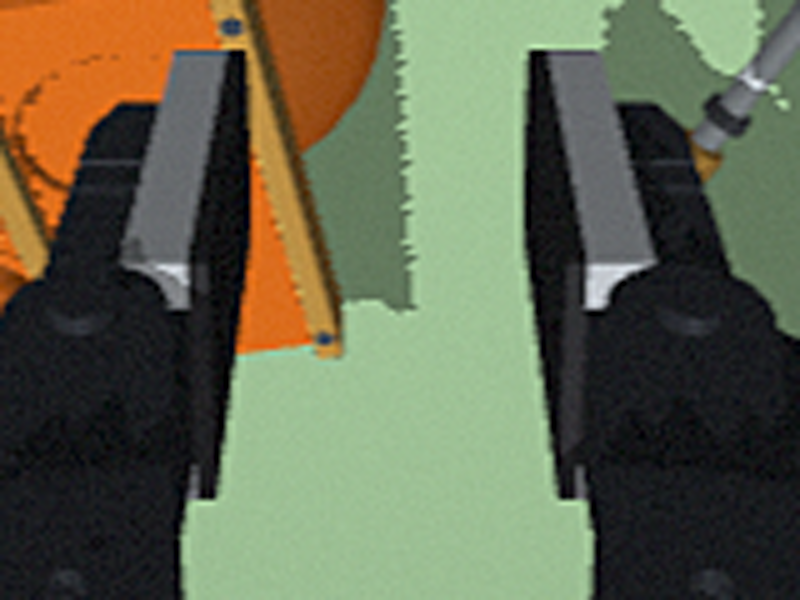

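The tip pads are 7 mm thick and start at ±13.5 mm, so a 34 mm opening puts the pad centres at ±20.5 mm. I'll move above the button and slide.

>>> jog_arm(motion=[{"dx": 0.95, "dy": 0.7, "dz": -1.5, "turn": 0}, {"dx": 0.95, "dy": 0.7, "dz": -1.5, "turn": 0}, {"dx": 0.95, "dy": 0.7, "dz": -1.5, "turn": 0}, {"dx": 0.95, "dy": 0.7, "dz": -1.5, "turn": 0}, {"dx": 0, "dy": 0, "dz": -1.5, "turn": 0}, {"dx": 0, "dy": 0, "dz": -1.5, "turn": 0}, {"dx": 0, "dy": 0, "dz": -1.5, "turn": 0}, {"dx": 0, "dy": 0, "dz": -1, "turn": 0}, {"dx": 0, "dy": 0, "dz": -0.5, "turn": 0}, {"dx": 0, "dy": 0, "dz": 0, "turn": 0}, {"dx": 0, "dy": 0, "dz": 0, "turn": 0}, {"dx": 0, "dy": 0, "dz": 0, "turn": 0}], fingers=3.4)

```text
time: 3.7
tool_pos: [0.539, 0.1335, 0.0825]
tcp_rot: [3.056, 0.728, 0.003]
wrist_force: [0.9, 0.0, 0.2]
width: 0.4
```

```bash
python3 - <<'E'
from h import *
s=bot.read_state();c=viewer.camera_info("wrist");p,d=viewer.read_camera("wrist")
np.savez("w3.npz",p=p,d=d,**c)
print(s["time"],s["tool_pos"],s["tcp_rot"],s["width"],s["wrist_force"])
ps,ds=viewer.read_camera("scene")
A=cv2.resize(p[:,:,::-1],(560,420));B=cv2.resize(ps[135:205,250:320,::-1],(420,420),interpolation=cv2.INTER_CUBIC)
I=np.hstack([A,B]);cv2.imwrite("pics/w3.png",cv2.resize(I,(800,343)))
cv2.imwrite("pics/w3.png",cv2.resize(p[:,:,::-1],(800,600)))
cv2.imwrite("pics/s3.png",cv2.resize(ps[135:205,240:330,::-1],(720,560),interpolation=cv2.INTER_CUBIC))
E
```

```text
3.7 [0.53903905 0.13347404 0.08246453] [3.05603269 0.72781537 0.00323406] 0.39984113998969023 [0.88442343 0.0388983  0.23502736]
```

View pics/w3.png

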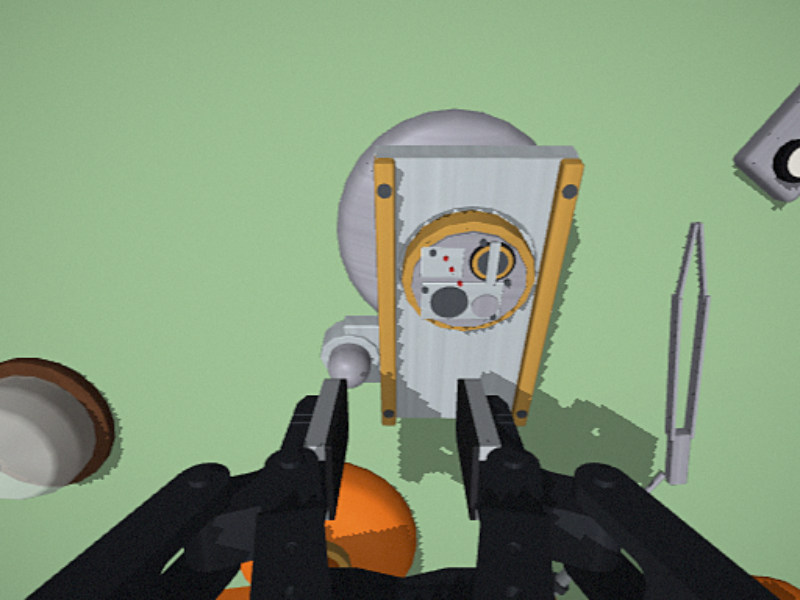

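The pads sit just downhill of the visible button dome at (349,362), with the ring centred at (470,268). I'll work out the offsets in the tool frame.

```bash
python3 - <<'E'
from h import *
from scipy.optimize import least_squares
c=dict(np.load("w3.npz"));C=cloud(c,c["d"])
s=bot.read_state();R=cv2.Rodrigues(s["tcp_rot"])[0];T=((C-s["tool_pos"])@R*1000)
pts={"ring":(470,268),"btn":(349,362),"sUL":(385,190),"sLL":(389,414),"sUR":(570,190),"sLR":(522,414)}
for k,q in pts.items():
    u,v=(np.array(q)*.64-.2).round().astype(int);print(k,C[v,u].round(4),T[v,u].round(1))
L=np.array([pts[k] for k in pts])*.64-.2
W=[(0,0,8),(-42,41,11.5)]
sc=lambda a,b:[(b,26.5,7.5),(a,26.5,7.5),(b,-26.5,7.5),(a,-26.5,7.5)]
f=lambda p:(proj(c,nw(p[:2],p[2],np.array(W+sc(p[3],p[4]),float)))-L).ravel()
r=least_squares(f,[.585,.132,.455,-70,34]);print(r.x,r.fun.reshape(-1,2).round(2))
o,y=r.x[:2],r.x[2]
print("btn, mid in tool",((nw(o,y,[(-42,41,13.5),(-42,0,3),(-42,20.5,8.5)])-s["tool_pos"])@R*1000).round(1), "tool yaw",np.arctan2(R[1,0],R[0,0]))
Rn,t=nestT(o,y)
for k in("ring","btn"):
    u,v=(np.array(pts[k])*.64-.2).round().astype(int);print(k,((C[v,u]-t)@Rn*1000).round(1))
E
```

```text
ring [0.5859 0.1332 0.0698] [41.6 21.5 12.8]
btn [0.5334 0.152  0.0575] [  3.2 -19.   25. ]
sUL [0.5961 0.1679 0.0766] [66.4 -4.8  6.1]
sLL [0.5134 0.1261 0.0452] [-26.3  -4.9  37.3]
sUR [0.6199 0.1209 0.0766] [66.5 47.8  6.1]
sLR [0.5376 0.079  0.0457] [-25.9  48.1  36.8]
[  0.58863982   0.13425456   0.46309644 -71.94468397  25.00916828] [[ 0.47 -2.51]
 [-0.94  3.13]
 [ 0.39 -0.29]
 [-0.01 -0.24]
 [ 0.26  0.34]
 [-0.45  0.14]]
btn, mid in tool [[  0.6 -19.5  22.7]
 [  3.7  21.6  32.7]
 [  2.1   1.1  27.4]] tool yaw 0.4677316958484014
ring [ 0.2  0.3 10.3]
btn [-40.2  40.6  10.4]
```

>>> jog_arm(motion=[{"dx": 0.3, "dy": 0.05, "dz": -0.5, "turn": 0}, {"dx": 0, "dy": 0, "dz": -0.5, "turn": 0}, {"dx": 0, "dy": 0, "dz": -0.5, "turn": 0}, {"dx": 0, "dy": 0, "dz": -0.2, "turn": 0}, {"dx": 0, "dy": 0, "dz": -0.1, "turn": 0}, {"dx": 0, "dy": 0, "dz": 0, "turn": 0}, {"dx": 0, "dy": 0, "dz": 0, "turn": 0}, {"dx": 0, "dy": 0, "dz": 0, "turn": 0}])

```text
time: 4.47
tool_pos: [0.5412, 0.134, 0.0634]
tcp_rot: [-3.056, -0.728, -0.0]
wrist_force: [-0.7, -0.0, 0.9]
width: 0.397
```

```bash
python3 - <<'E'
from h import *
s=bot.read_state();print(s["time"],s["tool_pos"],s["width"],s["wrist_force"])
p,_=viewer.read_camera("wrist");ps,ds=viewer.read_camera("scene")
A=cv2.resize(p[130:330,170:370,::-1],(400,400));B=cv2.resize(ps[140:200,255:315,::-1],(400,400),interpolation=cv2.INTER_CUBIC)
cv2.imwrite("pics/c4.png",np.hstack([A,B]))
E
```

```text
4.4667 [0.54120063 0.13396024 0.06341329] 0.39678479233222824 [-0.72207565 -0.00511533  0.93904501]
```

View pics/c4.png

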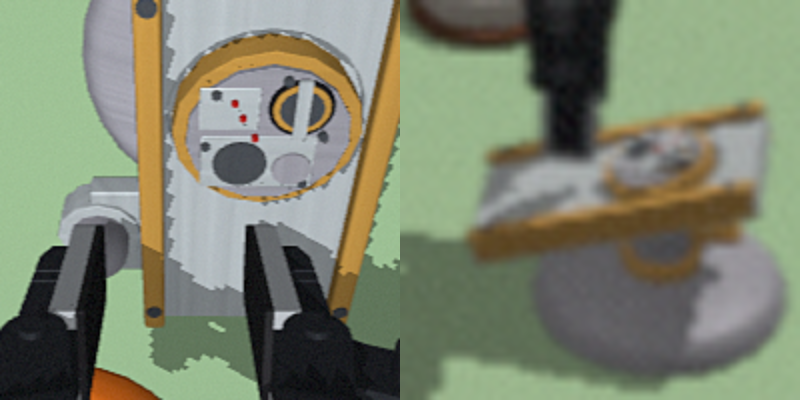

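The left pad is over the button and the right pad hangs in the middle of the slide, clear of the ring. Now I'll press slowly.

>>> jog_arm(motion=[{"dx": 0, "dy": 0, "dz": -0.1, "turn": 0}, {"dx": 0, "dy": 0, "dz": -0.1, "turn": 0}, {"dx": 0, "dy": 0, "dz": -0.1, "turn": 0}, {"dx": 0, "dy": 0, "dz": 0, "turn": 0}, {"dx": 0, "dy": 0, "dz": 0, "turn": 0}, {"dx": 0, "dy": 0, "dz": 0, "turn": 0}])

```text
time: 5.07
tool_pos: [0.541, 0.1339, 0.0602]
tcp_rot: [-3.056, -0.728, 0.0]
wrist_force: [-0.9, -0.1, 0.2]
width: 0.398
```

>>> jog_arm(motion=[{"dx": 0, "dy": 0, "dz": -0.05, "turn": 0}, {"dx": 0, "dy": 0, "dz": -0.05, "turn": 0}, {"dx": 0, "dy": 0, "dz": -0.05, "turn": 0}, {"dx": 0, "dy": 0, "dz": -0.05, "turn": 0}, {"dx": 0, "dy": 0, "dz": 0, "turn": 0}, {"dx": 0, "dy": 0, "dz": 0, "turn": 0}, {"dx": 0, "dy": 0, "dz": 0, "turn": 0}])

```text
time: 5.65
tool_pos: [0.5413, 0.134, 0.0585]
tcp_rot: [-3.056, -0.728, -0.001]
wrist_force: [-0.2, -0.6, 2.3]
width: 0.401
```

Contact shows at about z = 59 mm with roughly 2 N. I'll keep going to the stop.

>>> jog_arm(motion=[{"dx": 0, "dy": 0, "dz": -0.05, "turn": 0}, {"dx": 0, "dy": 0, "dz": -0.05, "turn": 0}, {"dx": 0, "dy": 0, "dz": -0.05, "turn": 0}, {"dx": 0, "dy": 0, "dz": -0.05, "turn": 0}, {"dx": 0, "dy": 0, "dz": -0.05, "turn": 0}, {"dx": 0, "dy": 0, "dz": -0.05, "turn": 0}, {"dx": 0, "dy": 0, "dz": 0, "turn": 0}, {"dx": 0, "dy": 0, "dz": 0, "turn": 0}, {"dx": 0, "dy": 0, "dz": 0, "turn": 0}])

```text
time: 6.4
tool_pos: [0.5419, 0.1343, 0.0558]
tcp_rot: [-3.056, -0.728, -0.003]
wrist_force: [2.1, 2.5, 5.4]
width: 0.395
```

>>> jog_arm(motion=[{"dx": 0, "dy": 0, "dz": -0.05, "turn": 0}, {"dx": 0, "dy": 0, "dz": -0.05, "turn": 0}, {"dx": 0, "dy": 0, "dz": 0, "turn": 0}, {"dx": 0, "dy": 0, "dz": 0, "turn": 0}, {"dx": 0, "dy": 0, "dz": 0, "turn": 0}])

```text
time: 6.82
tool_pos: [0.5421, 0.1343, 0.0549]
tcp_rot: [-3.056, -0.728, -0.004]
wrist_force: [2.4, 2.2, 5.1]
width: 0.393
```

```bash
python3 - <<'E'
from h import *
c=viewer.camera_info("wrist");p,d=viewer.read_camera("wrist");np.savez("w5.npz",p=p,d=d,**c)
s=bot.read_state();print(s["time"],s["tool_pos"],s["width"],s["wrist_force"])
ps,ds=viewer.read_camera("scene")
A=cv2.resize(p[130:330,170:370,::-1],(400,400));B=cv2.resize(ps[140:200,255:315,::-1],(400,400),interpolation=cv2.INTER_CUBIC)
cv2.imwrite("pics/c5.png",np.hstack([A,B]))
E
```

```text
6.8667 [0.54216046 0.13434506 0.05494511] 0.4002716260885042 [2.59344766 2.61019993 5.29456829]
```

View pics/c5.png

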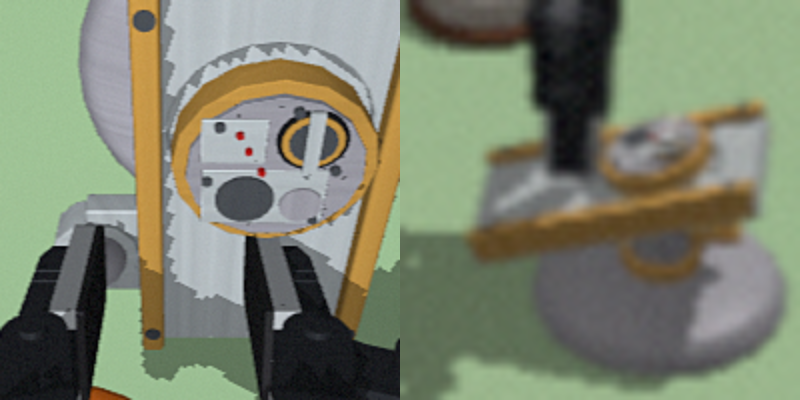

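The movement has risen and rests against the finger, and it still covers most of the nest. The force hasn't jumped, so the stop isn't confirmed. I'll press slightly further.

>>> jog_arm(motion=[{"dx": 0, "dy": 0, "dz": -0.05, "turn": 0}, {"dx": 0, "dy": 0, "dz": 0, "turn": 0}, {"dx": 0, "dy": 0, "dz": 0, "turn": 0}, {"dx": 0, "dy": 0, "dz": 0, "turn": 0}])

```text
time: 7.25
tool_pos: [0.5423, 0.1344, 0.0545]
tcp_rot: [-3.056, -0.728, -0.004]
wrist_force: [2.2, 2.8, 5.6]
width: 0.402
```

>>> jog_arm(motion=[{"dx": 0, "dy": 0, "dz": -0.05, "turn": 0}, {"dx": 0, "dy": 0, "dz": 0, "turn": 0}, {"dx": 0, "dy": 0, "dz": 0, "turn": 0}, {"dx": 0, "dy": 0, "dz": 0, "turn": 0}])

```text
time: 7.58
tool_pos: [0.5424, 0.1345, 0.0542]
tcp_rot: [-3.056, -0.728, -0.004]
wrist_force: [2.0, 2.1, 6.4]
width: 0.398
```

>>> jog_arm(motion=[{"dx": 0, "dy": 0, "dz": -0.05, "turn": 0}, {"dx": 0, "dy": 0, "dz": 0, "turn": 0}, {"dx": 0, "dy": 0, "dz": 0, "turn": 0}, {"dx": 0, "dy": 0, "dz": 0, "turn": 0}])

```text
time: 7.92
tool_pos: [0.5424, 0.1345, 0.0541]
tcp_rot: [-3.056, -0.728, -0.005]
wrist_force: [1.7, 2.8, 9.2]
width: 0.397
```

>>> jog_arm(motion=[{"dx": 0, "dy": 0, "dz": -0.05, "turn": 0}, {"dx": 0, "dy": 0, "dz": 0, "turn": 0}, {"dx": 0, "dy": 0, "dz": 0, "turn": 0}, {"dx": 0, "dy": 0, "dz": 0, "turn": 0}])

```text
time: 8.25
tool_pos: [0.5425, 0.1345, 0.054]
tcp_rot: [-3.056, -0.728, -0.005]
wrist_force: [0.7, 2.2, 11.8]
width: 0.398
```

```bash
python3 - <<'E'
from h import *
o,y=np.array([.5866,.1334]),.4677
Rn,t=nestT(o,y)
def look(c,d,tag):
    C=(cloud(c,d)-t)@Rn*1000
    for n,(x0,x1,y0,y1) in {"mov":(-20,8,-15,15)}.items():
        m=(C[...,0]>x0)&(C[...,0]<x1)&(C[...,1]>y0)&(C[...,1]<y1)&(C[...,2]>5)&(C[...,2]<22)
        print(tag,n,m.sum(),np.percentile(C[m][:,2],[10,50,90]).round(1))
    m=(C[...,2]>5)&(C[...,2]<22)&(abs(C[...,1])<23)&(C[...,0]>-32)&(C[...,0]<30)
    q=C[m];print(tag,"top extent x",np.percentile(q[:,0],[.5,99.5]).round(1))
c=dict(np.load("w3.npz"));look(c,c["d"],"before")
c=dict(np.load("w5.npz"));look(c,c["d"],"w5")
c=viewer.camera_info("wrist");p,d=viewer.read_camera("wrist");look(c,d,"now")
s=bot.read_state();print(s["time"],s["tool_pos"],s["wrist_force"],s["torque"])
E
```

```text
before mov 2582 [ 9.   9.9 10.9]
before top extent x [-24.4  17.5]
w5 mov 3492 [14.4 15.3 16.2]
w5 top extent x [-29.3  18. ]
now mov 3501 [15.4 16.2 17.1]
now top extent x [-29.3  18.7]
8.3 [0.54248312 0.13451566 0.05402031] [-0.23688914  0.98156646 10.99820798] [ 0.50924006  0.05537003 -0.04403148]
```

The stop is now clear: force rises with almost no motion, and the movement has lifted 6.3 mm, against 6.5 mm for full travel. I'll let it settle, take one last look and check that it holds still.

>>> jog_arm(motion=[{"dx": 0, "dy": 0, "dz": 0, "turn": 0}, {"dx": 0, "dy": 0, "dz": 0, "turn": 0}, {"dx": 0, "dy": 0, "dz": 0, "turn": 0}, {"dx": 0, "dy": 0, "dz": 0, "turn": 0}, {"dx": 0, "dy": 0, "dz": 0, "turn": 0}, {"dx": 0, "dy": 0, "dz": 0, "turn": 0}])

```text
time: 8.8
tool_pos: [0.5425, 0.1345, 0.054]
tcp_rot: [-3.056, -0.728, -0.005]
wrist_force: [-0.0, 1.2, 11.2]
width: 0.403
```

```bash
python3 - <<'E'
from h import *
p,d=viewer.read_camera("wrist");ps,_=viewer.read_camera("scene")
A=cv2.resize(p[130:330,170:370,::-1],(400,400));B=cv2.resize(ps[140:200,255:315,::-1],(400,400),interpolation=cv2.INTER_CUBIC)
cv2.imwrite("pics/c6.png",np.hstack([A,B]))
s=bot.read_state();print(s["time"],s["tool_pos"],s["wrist_force"])
E
```

```text
8.9 [0.54250099 0.13449785 0.05402006] [ 1.53551662  1.30600891 10.3249806 ]
```

View pics/c6.png

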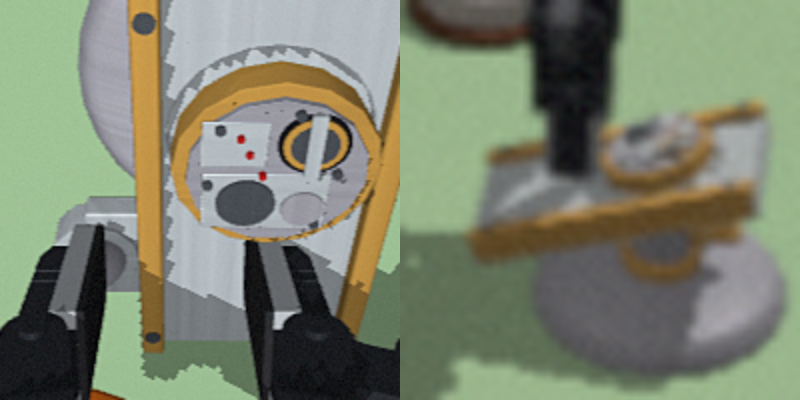

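The ring is touching or nearly touching the finger at (262,240). I'll check numerically how far it slid along the slope.

```bash
python3 - <<'E'
from h import *
from scipy.optimize import least_squares
o,y=np.array([.5866,.1334]),.4677
Rn,t=nestT(o,y)
def fit(c,p,d,tag,zt):
    C=(cloud(c,d)-t)@Rn*1000
    h=cv2.cvtColor(p,cv2.COLOR_RGB2HSV)
    m=(h[...,0]>10)&(h[...,0]<28)&(h[...,1]>110)&(h[...,2]>90)&(abs(C[...,1])<22.6)&(abs(C[...,0])<34)&(abs(C[...,2]-zt)<1.5)
    q=C[m][:,:2]
    r=least_squares(lambda a:np.hypot(*(q-a[:2]).T)-a[2],[-3,0,20],loss="soft_l1")
    s=[C[k][(C[k][...,2]>-99).nonzero()] for k in []]
    print(tag,len(q),"centre,r",r.x.round(1))
    for nm in ("lo",):
        f=(C[...,0]<-20)&(C[...,0]>-45)&(abs(C[...,1])<12)&(C[...,2]>18)&(C[...,2]<30); 
        print("  finger x range",np.percentile(C[f][:,0],[1,50,99]).round(1) if f.any() else None)
    # slide plane check
    f=(C[...,0]>-70)&(C[...,0]<-50)&(abs(C[...,1])<20)&(abs(C[...,2]-3)<3);print("  slide z",np.median(C[f][:,2]).round(1))
for n,z in(("w1",8),("w3",8),("w5",13.5)):
    c=dict(np.load(n+".npz"));fit(c,c["p"],c["d"],n,z)
c=viewer.camera_info("wrist");p,d=viewer.read_camera("wrist");fit(c,p,d,"now",14.5)
E
```

```text
w1 485 centre,r [-4.   0.5 19.9]
  finger x range None
  slide z 2.8
w3 1069 centre,r [-3.9  0.4 20. ]
  finger x range None
  slide z 2.8
w5 1473 centre,r [-3.6  0.4 20. ]
  finger x range [-43.  -24.7 -20.1]
  slide z 2.8
now 1504 centre,r [-2.9  0.5 20. ]
  finger x range [-42.9 -24.4 -20.1]
  slide z 2.8
```

My frame was about 4 mm too far uphill. The finger therefore stopped the movement almost at once, so it has lifted but hardly moved down the slide. I'll back the finger slowly about 7 mm downhill to the nominal stopping point, keeping the button pressed so the movement follows.

>>> jog_arm(motion=[{"dx": -0.06, "dy": -0.03, "dz": 0, "turn": 0}, {"dx": -0.06, "dy": -0.03, "dz": 0, "turn": 0}, {"dx": -0.06, "dy": -0.03, "dz": 0, "turn": 0}, {"dx": -0.06, "dy": -0.03, "dz": 0, "turn": 0}, {"dx": -0.06, "dy": -0.03, "dz": 0, "turn": 0}, {"dx": 0, "dy": 0, "dz": 0, "turn": 0}, {"dx": 0, "dy": 0, "dz": 0, "turn": 0}, {"dx": 0, "dy": 0, "dz": 0, "turn": 0}])

```text
time: 9.62
tool_pos: [0.5409, 0.1333, 0.0542]
tcp_rot: [-3.056, -0.727, -0.01]
wrist_force: [3.5, 2.5, 8.6]
width: 0.401
```

```bash
cat > m.py <<'E'
from h import *
from scipy.optimize import least_squares
o,y=np.array([.5832,.1317]),.4677
Rn,t=nestT(o,y)
c=viewer.camera_info("wrist");p,d=viewer.read_camera("wrist")
C=(cloud(c,d)-t)@Rn*1000
h=cv2.cvtColor(p,cv2.COLOR_RGB2HSV)
m=(h[...,0]>10)&(h[...,0]<28)&(h[...,1]>110)&(h[...,2]>90)&(abs(C[...,1])<22.6)&(C[...,0]>-45)&(C[...,0]<34)&(C[...,2]>11.5)&(C[...,2]<17)
q=C[m];r=least_squares(lambda a:np.hypot(*(q[:,:2]-a[:2]).T)-a[2],[-3,0,20],loss="soft_l1")
P=np.linalg.lstsq(np.c_[q[:,:2]-r.x[:2],np.ones(len(q))],q[:,2],rcond=None)[0]
s=bot.read_state();print(len(q),"centre,r",r.x.round(1),"tilt,z",P.round(3),s["time"],s["tool_pos"],s["wrist_force"])
print("tcp nest",((s["tool_pos"]-t)@Rn*1000).round(1))
A=cv2.resize(p[130:330,170:370,::-1],(500,500));cv2.imwrite("pics/c7.png",A)
E
python3 m.py
```

```text
1721 centre,r [-1.6  0.7 19.9] tilt,z [-6.0000e-03 -1.2000e-02  1.3174e+01] 9.6667 [0.54093848 0.13327456 0.05421568] [2.90885064 2.70667286 7.48509765]
tcp nest [-37.   20.5   5.9]
```

The movement follows the finger: it is now 1.6 mm past centre and lies flat. I'll continue.

>>> jog_arm(motion=[{"dx": -0.06, "dy": -0.03, "dz": 0, "turn": 0}, {"dx": -0.06, "dy": -0.03, "dz": 0, "turn": 0}, {"dx": -0.06, "dy": -0.03, "dz": 0, "turn": 0}, {"dx": -0.06, "dy": -0.03, "dz": 0, "turn": 0}, {"dx": -0.06, "dy": -0.03, "dz": 0, "turn": 0}, {"dx": -0.06, "dy": -0.03, "dz": 0, "turn": 0}, {"dx": -0.06, "dy": -0.03, "dz": 0, "turn": 0}, {"dx": -0.06, "dy": -0.03, "dz": 0, "turn": 0}, {"dx": 0, "dy": 0, "dz": 0, "turn": 0}, {"dx": 0, "dy": 0, "dz": 0, "turn": 0}, {"dx": 0, "dy": 0, "dz": 0, "turn": 0}])

```text
time: 10.58
tool_pos: [0.5359, 0.1305, 0.0541]
tcp_rot: [3.056, 0.728, 0.009]
wrist_force: [3.5, 2.4, 8.8]
width: 0.399
```

```bash
python3 m.py
```

```text
1674 centre,r [-7.5  0.6 19.9] tilt,z [-3.0000e-03 -1.3000e-02  1.3186e+01] 10.6333 [0.53592511 0.13050832 0.05412752] [4.34194898 2.38068007 8.16986235]
tcp nest [-42.5  20.2   7.6]
```

>>> jog_arm(motion=[{"dx": 0, "dy": 0, "dz": 0, "turn": 0}, {"dx": 0, "dy": 0, "dz": 0, "turn": 0}, {"dx": 0, "dy": 0, "dz": 0, "turn": 0}, {"dx": 0, "dy": 0, "dz": 0, "turn": 0}, {"dx": 0, "dy": 0, "dz": 0, "turn": 0}, {"dx": 0, "dy": 0, "dz": 0, "turn": 0}, {"dx": 0, "dy": 0, "dz": 0, "turn": 0}, {"dx": 0, "dy": 0, "dz": 0, "turn": 0}])

```text
time: 11.3
tool_pos: [0.5359, 0.1305, 0.0541]
tcp_rot: [3.056, 0.728, 0.009]
wrist_force: [2.9, 2.5, 8.1]
width: 0.397
```

```bash
python3 m.py
```

```text
1683 centre,r [-7.6  0.6 19.9] tilt,z [-2.0000e-03 -1.2000e-02  1.3196e+01] 11.35 [0.53595392 0.13049797 0.05415085] [3.02650853 2.05148336 8.86076243]
tcp nest [-42.4  20.2   7.6]
```

View pics/c7.png

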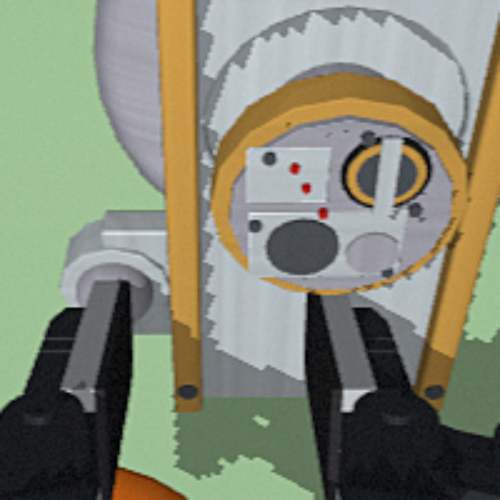

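The movement is partly over the nest and its ring rests on the finger at (335,293). The left finger holds the button down, and nothing is drifting. I'm handing the job in.

```bash
python3 -c "
from workcell import bot
print(bot.finish_job())"
```

```text
the job is handed in; nothing more can be done
None
```

I pressed the ejector button right down with the left finger, and the movement is held by the right finger on the slide, still partly over the nest. The job was handed in at about 11.4 s.

**Not quite as planned:** my first pose estimate was about 4 mm too far uphill. The finger therefore stopped the movement almost as soon as it lifted, and even nudged it about 1 mm back uphill. With the button still down, I backed the finger about 7 mm downhill at roughly 8 mm/s, and the movement slid down with it.

**Last checks:**
- **Button:** it is on its stop, pushed with 8–9 N and steady; the most it saw was about 12 N. The movement had risen 6.3 mm, against 6.5 mm for full travel, and stayed at that height.
- **Movement:** its centre is about 7.5 mm down from the nest centre. It lies flat against the finger and had drifted no more than 0.1 mm over the last 0.7 s.
- **Other things on the bench:** nothing was touched, as far as I know, but I did not take a full-scene picture at the end to confirm it.

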